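# Clear the jig and hold the spacer block against its fence

### The arm

A 6-joint arm with a two-finger parallel gripper is mounted at the origin on the work surface; the furniture and walls round the work are solid. World frame = base frame: x ahead of the robot, y to its left, z up, the work surface at z = 0. Lengths are in m, angles in rad, forces in N, time in s.
With the tool pointing down it reaches from about 0.3 to 0.775 m from the base axis. Payload 14.6 kg.
Tool frame: the origin (TCP) lies at the very end of the fingers, on their centre line; the grasp point (between the pads) lies 19 mm behind it; z points along the fingers, y is the line along which they close (so a half turn about z gives the same grasp; the last joint's range is limited). The gripper opens to 94 mm and grips with 3 to 60 N. Pads are 16 mm wide; open, the fingers measure 119 mm over their backs; the gripper's body (75 mm by 177 mm) begins 78 mm behind the grasp point.
Start: joints at [-1.336, 0.3, 1.521, -0, 1.321, -0.067], TCP at [0.163, -0.525, 0.205] pointing down, gripper open.
Joint ranges: [-3.03, 3.03], [-0.79, 2.21], [0.23, 2.52], [-1.04, 4.18], [0, 3.07], [-2.55, 2.55]. Speed limits (rad/s): [2.22, 2.22, 2.57, 3.14, 3.14, 3.14].

### API

Orientations are given as [roll, pitch, yaw] about the fixed x, y, z axes, in that order (R = Rz(yaw) Ry(pitch) Rx(roll)).
In Python, from station import ctrl gives the robot as it stands.
- The arm moves only by the shell command python3 -m pendant 'ROWS' [OPENING] [FORCE]. ROWS is JSON, a list of rows, each a list of 2 entries, a list of its own where there are three numbers: the shift along the world's x, y, z in cm, then the turn about the world's z in rad. A call has 1 to 20 rows; each row shifts and turns the commanded pose from where the row before left it; what a row does not reach is not made up. A row lasts 1/12 s, in which the tool goes at most 41.7 mm and 7.16 degrees, less where a joint would pass 70% of its speed; a pose out of reach is approached as far as the arm can. A call is refused whole if a number of a shift passes 4.17 or a number of a turn 0.125, either way. A call with a gripper value outside its range is refused whole. OPENING is the opening, from 0 (shut) to 1 (fully open), set as the call begins (- or left out, the last holds). The fingers move at their own pace and stop on an object; FORCE is the grip in N (left out, the last holds). Time passes only in rows, so rows that do not move let the fingers close. It gives the time, the measured TCP pose, the force, the opening and the grip force at its end, in the units of the state.
- ctrl.get_obs(): the state, without advancing time (a new reading comes with each control period).
- ctrl.camera(name): name is "scene" or "top"; returns a dict with "color" (384x512x3 uint8, red, green, blue), "intrinsics" (3x3 intrinsics, pixels), "k1" (the pictures are not rectified: a ray, as slopes to the right and down, at radius r is drawn at 1 + k1 r^2 times it, then the intrinsics apply), "camera_from_world" (4x4, takes a point from world to camera coordinates). Camera axes: x right, y down, z forward; pixel columns grow to the right and rows downward; lengths in m; the calibration is good to about 2 mm. A picture is of the moment at which its call begins. There is no depth.
- ctrl.hand_in(): hands the job in; it is judged then, once.
The state is a dict: "time_s": time; "qpos": joint angles; "joint_vel": joint speeds; "tau": joint torques, N m; "ee_pos": TCP position; "eef_rot": TCP orientation; "force": force on the tool from outside, world axes, zero at the start; "moment": the same for the moment, N m; "grip_width": finger opening in m; "grip_force": force on a finger pad.
Only numpy, scipy, OpenCV 4.12 (cv2) and the standard library are available. Lean on these libraries where they do the work, as an engineer would, in place of code of your own. Each camera call takes 0.05 s, during which the arm holds its last target. There are 200 camera calls.

### The job

Free the jig: stand the two cream-coloured bushes from its steel bed upright in the two empty cells of the orange tray, one in each, and let go of them. Then set the aluminium spacer block on the bed, holes up, its long side flush against the middle of the fence's steel pad, and press it firmly (about 10 N each way) against the pad and down on the bed at once. Finish while still holding it pressed like that, and leave the nut, the yellow tin and the mug where they are.

Things in the scene. Friction and masses are not known exactly. Their poses are not given: they have to be found in the camera images.
- bush_1_center (a point): Centre (half-way up) of one of two equal flanged cream/brass bushes, standing upright on the jig's bed: 24 mm diameter where gripped (as wide as its flange), 22 mm high, 30 g. z up.
- bush_2_center (a point): The same point of the other, equal bush.
- block_center (a point): Centre (half-way up) of the loose aluminium spacer block: 30 mm along its x, 50 mm along its y, 20 mm high, about 80 g, two holes in its top. It lies flat on the bench behind the jig. Grasp it from above across its 50 mm length, so that both 50 mm sides stay free.
- pad_foot (a point): Fixed point of the jig: middle of the front face of the fence's steel pad, at the height of the bed's top (20 mm above the bench). x points into the fence (away from the robot), y along the fence, z up. The block is seated when its centre is at x = -15, y = 0, z = +10 mm here, its x axis along this x (either way round). All rigid, fixed to the bench.
- cell_a (a point): Centre of the floor (3 mm above the bench) of the cell nearest the robot of the fixed orange tray with three cells in a row along its x. Each cell is 46 mm (tray x) by 60 mm (tray y) inside, walls 3 mm thick and 12 mm high over the floor; z up. Empty at the start.
- cell_b (a point): The same point of the middle cell, 49 mm from cell_a along +x, equal to it and empty at the start.
- bush_1: The bush of bush_1_center; origin at the centre of its underside.
- bush_2: The bush of bush_2_center; origin at the centre of its underside.
- block: The spacer block; origin at the centre of its underside.
- bed: The jig's flat dark steel bed, fixed, top 20 mm above the bench, 138 mm along the fence, reaching from the pad's face to 82 mm in front of it. Round it a base plate 172 mm along the fence by 112 mm, 12 mm high. Origin on the base plate's top.
- fence: The jig's fence, fixed: a steel pad 44 mm wide in the middle, rising 26 mm over the bed's top, in front of a blue rail 138 mm long that is set back 8 mm from the pad's face and rises 28 mm over the bed's top, a yellow mark on top at its middle. Origin on the base plate's top below the jig's middle.
- stop_nut: Dark knurled nut, 24 mm diameter, 14 mm high, in the third (far end) cell of the tray, 49 mm beyond cell_b; stays there. Origin at its underside.
- tin: Flat round tin with a yellow lid, 57 mm diameter, 24 mm high, on the bench on the robot's side of the jig; stays there. Origin at its underside.
- mug: White spotted mug, 82 mm by 114 mm over its handle, 91 mm high, on the bench to the right of the jig; stays there. Origin at its underside. Fixed and also to be kept clear of: a tall white paper roll (about x 0.60, y 0.02, 0.23 m high), a black power unit (about x 0.32, y -0.19, 0.09 m high) and cartons (x over 0.53, y under -0.2, 0.24 m high).

How it is judged:
On the way:
1. both bushes stand upright in the two empty tray cells, one in each, released (((horizontal distance between bush_1_center and cell_a below 0.026 m and z of bush_1_center in the frame of cell_a between 0.006 and 0.015 m and angle between each of bush_1_center, bush_2_center's own z axis and vertical below 0.1 rad and horizontal distance between bush_2_center and cell_b below 0.026 m and z of bush_2_center in the frame of cell_b between 0.006 and 0.015 m) or (horizontal distance between bush_1_center and cell_b below 0.026 m and z of bush_1_center in the frame of cell_b between 0.006 and 0.015 m and angle between each of bush_1_center, bush_2_center's own z axis and vertical below 0.1 rad and horizontal distance between bush_2_center and cell_a below 0.026 m and z of bush_2_center in the frame of cell_a between 0.006 and 0.015 m)) and linear speed of each of bush_1, bush_2 below 0.02 m/s and contact force between each of the arm, the fingers and bush_1 below 0.05 N and contact force between each of the arm, the fingers and bush_2 below 0.05 N), for 0.2 s.
At the end, for the whole second after the job is handed in: Bushes upright, released, on the floors of the two free cells, one each. Block holes up on the bed (2.5 mm), at the pad (3 mm), centred along it within 10 mm, square and level within 0.06 rad, still, pressed with over 3 N on the fence and over 4 N on the bed through the last second (all of step 1 and x of block_center in the frame of pad_foot between -0.018 and -0.012 m and y of block_center in the frame of pad_foot between -0.01 and 0.01 m and z of block_center in the frame of pad_foot between 0.0075 and 0.0125 m and angle between the x axis of block_center and the x axis of pad_foot, either way round below 0.06 rad and angle between block_center's own z axis and vertical below 0.06 rad and contact force between block and fence above 3 N and contact force between block and bed above 4 N and linear speed of block below 0.01 m/s); the arm keeps its last pose, push and grip.
It fails at once if the nut was shifted by more than 30 mm (distance of stop_nut from where it was at the start of the episode above 0.03 m).
It fails at once if the tin was shifted by more than 30 mm (distance of tin from where it was at the start of the episode above 0.03 m).
It fails at once if the mug was shifted by more than 30 mm (distance of mug from where it was at the start of the episode above 0.03 m).
It also fails if it takes over 72 s, if anything falls off the work surface, if the arm or the gripper's body presses on something with over 40 N, if the wrist force passes 120 N, or if a joint passes its speed limit or range.

## Working session

There is one attempt and no reset: what is moved stays moved. The work goes in short steps, Python scripts to look and compute and a shell command to move; the robot and the scene stay as the last step left them, time stands still between calls to the robot, and variables do not carry over. Pictures are saved under pics/ and viewed, at most 10 in all, crops included, and the job is handed in when it is done.

```bash
ls; mkdir -p pics; cat > h.py <<'E'
import numpy as np, cv2
from station import ctrl
def cam(n):
    c=ctrl.camera(n); c['T']=np.array(c['camera_from_world']); c['K']=np.array(c['intrinsics']); return c
def ray(c,u,v):
    p=cv2.undistortPoints(np.array([[[u,v]]],float),c['K'],np.array([c['k1'],0,0,0,0.]))[0,0]
    R,t=c['T'][:3,:3],c['T'][:3,3]
    return -R.T@t, R.T@np.array([p[0],p[1],1])
def onz(c,u,v,z):
    o,d=ray(c,u,v); return o+d*(z-o[2])/d[2]
def pix(c,P):
    R,t=c['T'][:3,:3],c['T'][:3,3]; q=R@np.array(P)+t; s=q[:2]/q[2]; s=s*(1+c['k1']*(s@s)); return c['K'][:2,:2]@s+c['K'][:2,2]
E
python3 - <<'E'
from h import *
import pickle
for n in('scene','top'):
    c=cam(n); pickle.dump(c,open(n+'.pkl','wb'))
    cv2.imwrite(f'pics/{n}0.png',cv2.resize(c['color'][:,:,::-1],(800,600),interpolation=cv2.INTER_CUBIC)); print(n,c['K'].tolist(),c['k1'],np.linalg.inv(c['T'])[:3].round(3).tolist())
print(ctrl.get_obs())
E
```

```text
pics
scene [[396.3081629153334, 0.0, 255.38069818661347], [0.0, 396.3081629153334, 189.0261541567418], [0.0, 0.0, 1.0]] -0.02836663099382576 [[-0.679, -0.367, 0.636, -0.218], [-0.734, 0.35, -0.582, 0.784], [-0.009, -0.862, -0.507, 0.62]]
top [[440.78727674156426, 0.0, 253.56917544056483], [0.0, 440.78727674156426, 195.1900920292562], [0.0, 0.0, 1.0]] -0.08792756011258428 [[-0.001, -0.998, 0.066, 0.397], [-1.0, 0.002, 0.019, 0.155], [-0.019, -0.066, -0.998, 1.125]]
{'time_s': 0.1, 'qpos': array([-1.33558243e+00,  3.00414650e-01,  1.52150040e+00,  2.78384861e-05,
        1.32069825e+00, -6.66088041e-02]), 'joint_vel': array([ 3.33706148e-04, -2.94266142e-03, -1.96730147e-03, -1.17444293e-05,
        2.01775369e-03, -3.73463693e-04]), 'tau': array([ 1.93293331e-04, -5.32643867e+01, -3.53285015e+01,  7.09580421e-02,
        2.34709057e-02, -4.47587115e-05]), 'ee_pos': array([ 0.16344001, -0.52491648,  0.20495143]), 'eef_rot': array([-3.14057607e+00, -9.48388694e-05,  3.01815750e-01]), 'force': array([ 0.37832855,  0.12874725, -0.57599956]), 'moment': array([ 0.00894411,  0.02129137, -0.0359104 ]), 'grip_force': 0.0, 'grip_width': 0.09376897848364232}
```

View pics/scene0.png

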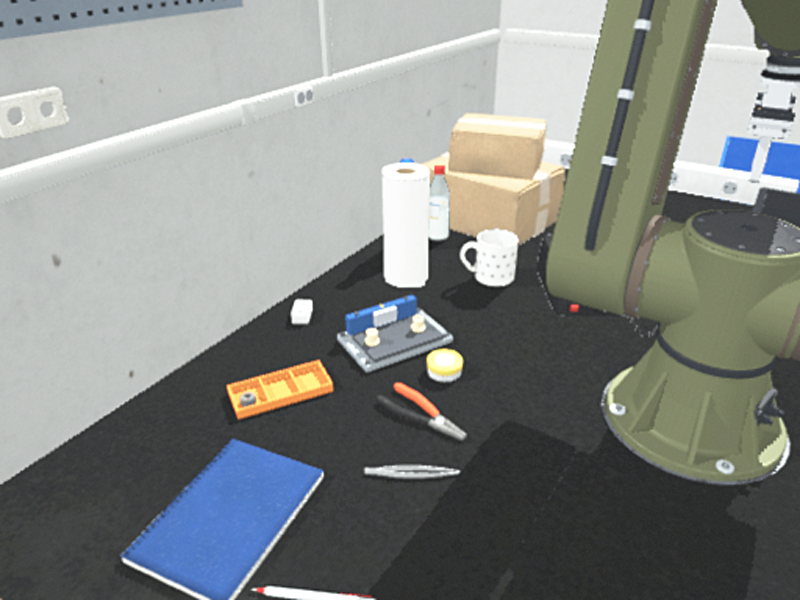

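View pics/top0.png

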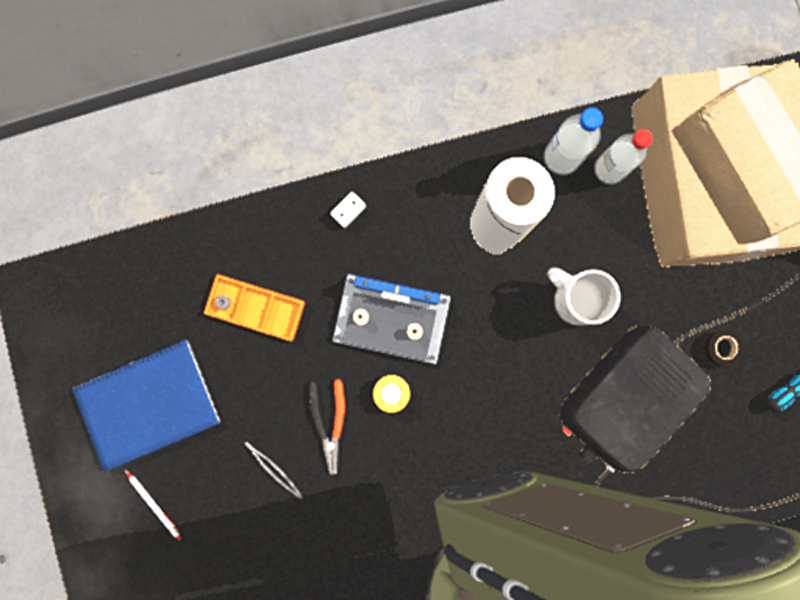

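Scene view: bushes on the jig at about (372,337) and (418,323), tray at (280,388), block at (302,312). Top view: tray (255,308) with the nut at its left end, bushes (361,317) and (414,331), pad (397,295), block (348,210), tin (391,394), mug (585,297). I'll measure these by mask in the top view.

```bash
cat > m.py <<'E'
from h import *
import pickle
c=pickle.load(open('top.pkl','rb')); s=pickle.load(open('scene.pkl','rb'))
im=c['color']; hsv=cv2.cvtColor(im,cv2.COLOR_RGB2HSV); H,S,V=[hsv[...,i].astype(int) for i in range(3)]
def roi(x0,x1,y0,y1):
    m=np.zeros(im.shape[:2],bool); m[int(y0*.64):int(y1*.64),int(x0*.64):int(x1*.64)]=1; return m
def blobs(m,amin=8):
    k,_=cv2.findContours(m.astype(np.uint8),cv2.RETR_EXTERNAL,cv2.CHAIN_APPROX_NONE)
    return [q for q in k if cv2.contourArea(q)>=amin]
def rect(q,z):
    b=cv2.boxPoints(cv2.minAreaRect(q)); P=np.array([onz(c,u,v,z)[:2] for u,v in b]); e1=P[1]-P[0]; e2=P[2]-P[1]
    print('  ctr',P.mean(0).round(4),'sides',np.linalg.norm(e1).round(4),np.linalg.norm(e2).round(4),'ang',np.degrees(np.arctan2(e1[1],e1[0])).round(1),np.degrees(np.arctan2(e2[1],e2[0])).round(1))
for n,m,z in(('tray',roi(195,315,265,350)&(H<22)&(S>140)&(V>100),.015),('block',roi(325,370,185,232)&(V>120)&(S<60),.02),('rail',roi(335,460,268,312)&(H>95)&(H<125)&(S>120),.048),('bush',roi(345,430,302,345)&(V>140)&(H<40)&(S>25),.042),('bushV',roi(345,430,302,345)&(V>150),.042),('pad',roi(375,418,285,305)&(V>140)&(S<90),.046),('mark',roi(375,418,280,302)&(H>15)&(H<40)&(S>110),.048),('nut',roi(212,235,290,315)&(S<90),.017),('tin',roi(365,415,370,420)&(H>20)&(H<40)&(S>120),.024)):
    print(n)
    for q in blobs(m): rect(q,z)
def crop(c,x0,x1,y0,y1,f,name): cv2.imwrite(name,cv2.resize(c['color'][y0:y1,x0:x1,::-1],None,fx=f,fy=f,interpolation=cv2.INTER_CUBIC))
crop(c,125,295,115,240,4.7,'pics/topz.png')
E
python3 m.py
```

```text
tray
  ctr [0.4677 0.4083] sides 0.0718 0.1576 ang -17.0 -107.7
block
  ctr [0.6264 0.2548] sides 0.0524 0.0347 ang -44.6 -135.5
rail
  ctr [0.4858 0.1413] sides 0.0177 0.0659 ang -12.1 -102.3
  ctr [0.5008 0.2095] sides 0.0177 0.0641 ang -12.1 -102.5
bush
  ctr [0.4284 0.1474] sides 0.027 0.0246 ang -0.1 -90.1
  ctr [0.4507 0.2311] sides 0.0247 0.0271 ang -90.1 -179.9
bushV
  ctr [0.4284 0.1474] sides 0.0246 0.027 ang -90.1 179.8
  ctr [0.4507 0.2311] sides 0.0247 0.0271 ang -90.1 -179.9
  ctr [0.4715 0.1442] sides 0.0059 0.0406 ang -15.0 -105.1
  ctr [0.4508 0.2521] sides 0.0124 0.0469 ang -90.1 -179.8
pad
  ctr [0.4822 0.1763] sides 0.0133 0.0661 ang -12.0 -102.3
mark
nut
  ctr [0.4765 0.4602] sides 0.0204 0.0207 ang 1.0 -90.2
tin
  ctr [0.3295 0.1836] sides 0.0573 0.057 ang -90.0 179.9
```

View pics/topz.png

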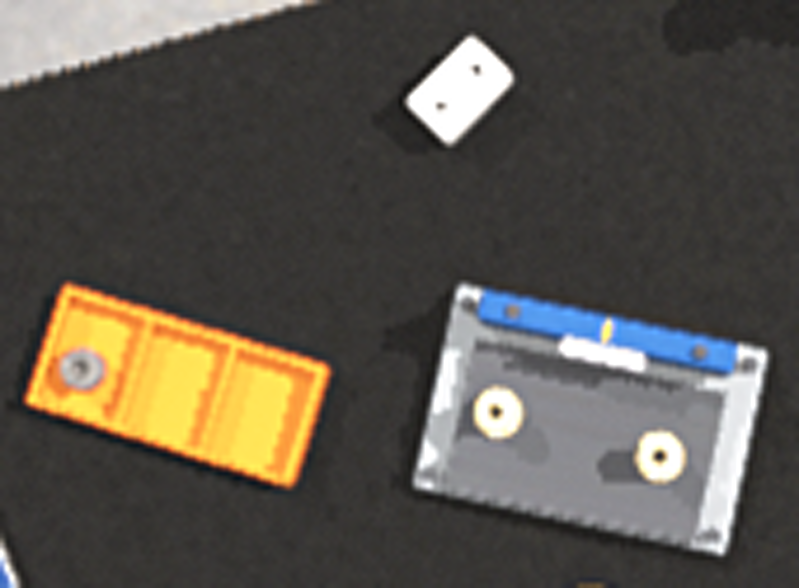

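Zoomed top view: bushes at (498,412) and (660,457), pad at (562–645, 338–370), yellow mark (607,330), block centre (460,90), and tray cells with the nut at (82,368) in the left one. Next I'll place the pad and base plate, then cross-check the points in the scene view.

```bash
cat > m2.py <<'E'
from h import *
import pickle
c=pickle.load(open('top.pkl','rb')); s=pickle.load(open('scene.pkl','rb'))
z=lambda u,v,h: onz(c,125+u/4.7-.4,115+v/4.7-.4,h)[:2]
print('mark',z(607,330,.048).round(4),'padtop front corners',z(562,352,.046).round(4),z(644,369,.046).round(4))
b=np.array([z(*p,.012) for p in((460,283),(768,348),(725,555),(413,490))]); print('base',b.mean(0).round(4),[np.linalg.norm(b[i]-b[i-1]).round(4) for i in range(4)],np.degrees(np.arctan2(*(b[0]-b[1])[::-1])).round(1))
hsv=cv2.cvtColor(s['color'],cv2.COLOR_RGB2HSV)
for n,P in(('bush1',(.4284,.1474,.042)),('bush2',(.4507,.2311,.042)),('block',(.6264,.2548,.02)),('nut',(.4765,.4602,.017)),('cellB',(.4682,.410,.003)),('tin',(.3295,.1836,.024))): print(n,(pix(s,P)/.64).round(1))
E
python3 m2.py
```

```text
mark [0.4937 0.1749] padtop front corners [0.4824 0.1984] [0.4734 0.1556]
base [0.4491 0.1841] [np.float64(0.1146), np.float64(0.1701), np.float64(0.1136), np.float64(0.1712)] 77.9
bush1 [418.7 317.3]
bush2 [373.8 330.6]
block [302.7 307.2]
nut [248.6 395.4]
cellB [280.6 390.6]
tin [445.4 358.8]
```

```bash
python3 -m pendant '[[[1.55,3.85,0],0.028],[[1.55,3.85,0],0.028],[[1.55,3.85,0],0.028],[[1.55,3.85,0],0.028],[[1.55,3.85,0],0.028],[[1.55,3.85,0],0.028],[[1.55,3.85,0],0.028],[[1.55,3.85,0],0.028],[[1.55,3.85,0],0.028],[[1.55,3.85,0],0.028],[[1.55,3.85,0],0.028],[[1.55,3.85,0],0.028],[[1.55,3.85,0],0.028],[[1.55,3.85,0],0.028],[[1.55,3.85,0],0.028],[[1.55,3.85,0],0.028],[[1.55,3.85,0],0.028],[[0,1.5,-3],0.008],[[0,0,-3],0],[[0,0,0],0]]' 0.5 20
```

```text
time_s: 1.77
ee_pos: [0.4244, 0.1447, 0.1406]
eef_rot: [-3.137, 0.007, 0.788]
force: [-0.5, -0.5, -0.4]
grip_width: 0.047
grip_force: 0.0
```

```bash
python3 -m pendant '[[[0.4,0.25,-3],0],[[0,0,-3],0],[[0,0,-2.5],0],[[0,0,-1.5],0],[[0,0,-0.8],0],[[0,0,0],0],[[0,0,0],0]]'
python3 - <<'E'
from h import *
c=cam('scene'); cv2.imwrite('pics/s1.png',cv2.resize(c['color'][150:260,170:330,::-1],None,fx=5,fy=5,interpolation=cv2.INTER_CUBIC))
E
```

```text
time_s: 2.35
ee_pos: [0.4316, 0.1467, 0.0386]
eef_rot: [3.141, -0.001, 0.785]
force: [0.4, -0.3, 0.5]
grip_width: 0.047
grip_force: 0.0
```

View pics/s1.png

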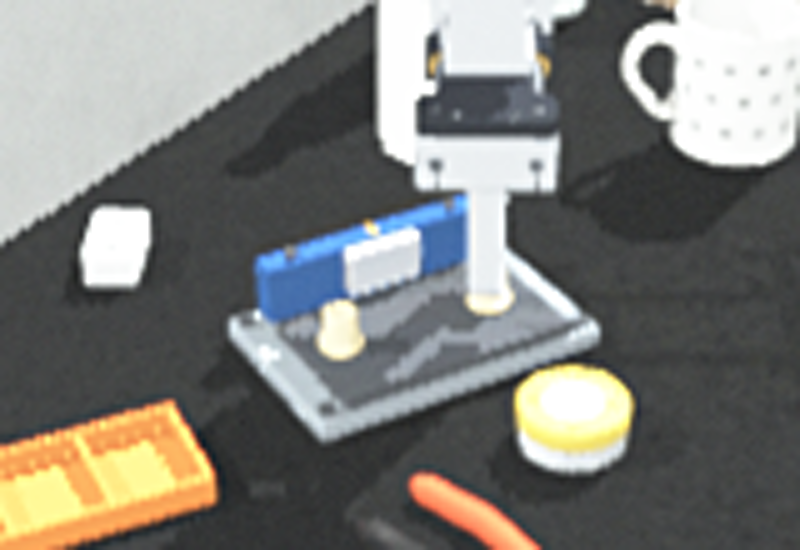

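The tool is over the right bush, which has its flange at the bottom. The second bush is free at (340,330) in the crop. Next I'll lower a little and close.

```bash
python3 -m pendant '[[[-0.2,0,-0.7],0],[[0,0,0],0],[[0,0,0],0]]' && python3 -m pendant '[[[0,0,0],0],[[0,0,0],0],[[0,0,0],0],[[0,0,0],0],[[0,0,0],0]]' 0 20
```

```text
time_s: 2.65
ee_pos: [0.4289, 0.1469, 0.0307]
eef_rot: [3.142, -0.0, 0.786]
force: [-0.6, 0.1, 0.3]
grip_width: 0.0473
grip_force: 0.0
time_s: 3.07
ee_pos: [0.429, 0.1469, 0.0305]
eef_rot: [3.142, -0.0, 0.786]
force: [0.4, 0.1, 1.2]
grip_width: 0.0236
grip_force: 20.0
```

```bash
python3 -m pendant '[[[0,0,1],0],[[0,0,2.5],0],[[0,0,2.5],0],[[0.56,3.7,0],0],[[0.56,3.7,0],0],[[0.56,3.7,0],0],[[0.56,3.7,0],0],[[0.56,3.7,0],0],[[0.56,3.7,0],0],[[0.56,3.7,0],0],[[0,0.4,-2],0],[[0,0,-2],0],[[0,0,-1.5],0],[[0,0,0],0],[[0,0,0],0]]'
python3 - <<'E'
from h import *
c=cam('scene'); cv2.imwrite('pics/s2.png',cv2.resize(c['color'][180:290,120:280,::-1],None,fx=5,fy=5,interpolation=cv2.INTER_CUBIC))
E
```

```text
time_s: 4.32
ee_pos: [0.468, 0.4098, 0.0358]
eef_rot: [-3.141, 0.001, 0.786]
force: [0.5, 0.2, 0.3]
grip_width: 0.0233
grip_force: 20.0
```

View pics/s2.png

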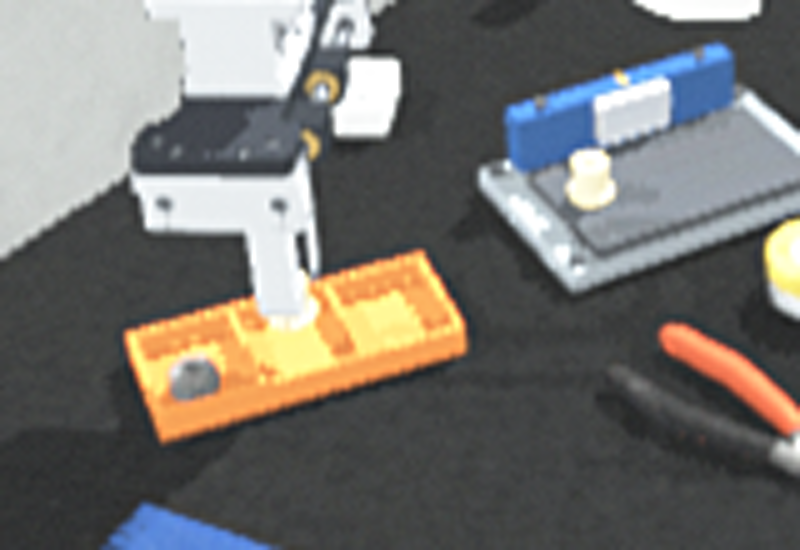

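The bush hangs over the middle cell at (290,315), and the jig's other bush is at (590,180). I'll lower and release it.

```bash
python3 -m pendant '[[[0,0,-1],0],[[0,0,-1],0],[[0,0,0],0],[[0,0,0],0]]' && python3 -m pendant '[[[0,0,-0.05],0],[[0,0,0],0],[[0,0,0],0],[[0,0,0],0]]' 0.35 20 && python3 -m pendant '[[[0,0,2],0],[[0,0,3],0],[[0,0,2],0],[[-0.24,-3.6,0],0],[[-0.24,-3.6,0],0],[[-0.24,-3.6,0],0],[[-0.24,-3.6,0],0],[[-0.24,-3.58,0],0],[[-0.54,0,0],0],[[0,0,0],0]]' 0.5
```

```text
time_s: 4.7
ee_pos: [0.468, 0.4096, 0.015]
eef_rot: [-3.141, 0.001, 0.786]
force: [-0.7, 0.5, 0.3]
grip_width: 0.0234
grip_force: 20.0
time_s: 5.03
ee_pos: [0.4683, 0.4099, 0.0152]
eef_rot: [3.142, -0.0, 0.786]
force: [-0.3, -1.4, 0.1]
grip_width: 0.0329
grip_force: 0.0
time_s: 5.87
ee_pos: [0.4506, 0.229, 0.0854]
eef_rot: [3.142, -0.0, 0.783]
force: [-0.3, -0.1, 0.1]
grip_width: 0.0471
grip_force: 0.0
```

```bash
python3 -m pendant '[[[0.1,0.3,-2],0],[[0,0,-2],0],[[0,0,-1.5],0],[[0,0,0],0],[[0,0,0],0]]' && python3 -m pendant '[[[0,0,0],0],[[0,0,0],0],[[0,0,0],0],[[0,0,0],0],[[0,0,0],0]]' 0 20
```

```text
time_s: 6.28
ee_pos: [0.4517, 0.2339, 0.0298]
eef_rot: [-3.141, 0.001, 0.787]
force: [0.6, 0.3, -0.0]
grip_width: 0.0472
grip_force: 0.0
time_s: 6.7
ee_pos: [0.4521, 0.2333, 0.0306]
eef_rot: [3.141, -0.001, 0.786]
force: [-1.0, 0.5, 4.6]
grip_width: 0.0234
grip_force: 20.0
```

```bash
python3 -m pendant '[[[0,0,1],0],[[0,0,2.5],0],[[0,0,2],0],[[0.03,3.3,0],0],[[0.03,3.3,0],0],[[0.03,3.3,0],0],[[0.03,3.1,0],0],[[0,0,0],0],[[0,0,-2],0],[[0,0,-2],0],[[0,0,-2],0],[[0,0,-1],0],[[0,0,0],0],[[0,0,0],0]]'
python3 - <<'E'
from h import *
c=cam('scene'); cv2.imwrite('pics/s3.png',cv2.resize(c['color'][180:290,120:280,::-1],None,fx=5,fy=5,interpolation=cv2.INTER_CUBIC))
E
```

```text
time_s: 7.87
ee_pos: [0.4532, 0.3629, 0.0156]
eef_rot: [3.142, 0.0, 0.786]
force: [0.1, 0.2, -0.4]
grip_width: 0.0234
grip_force: 20.0
```

View pics/s3.png

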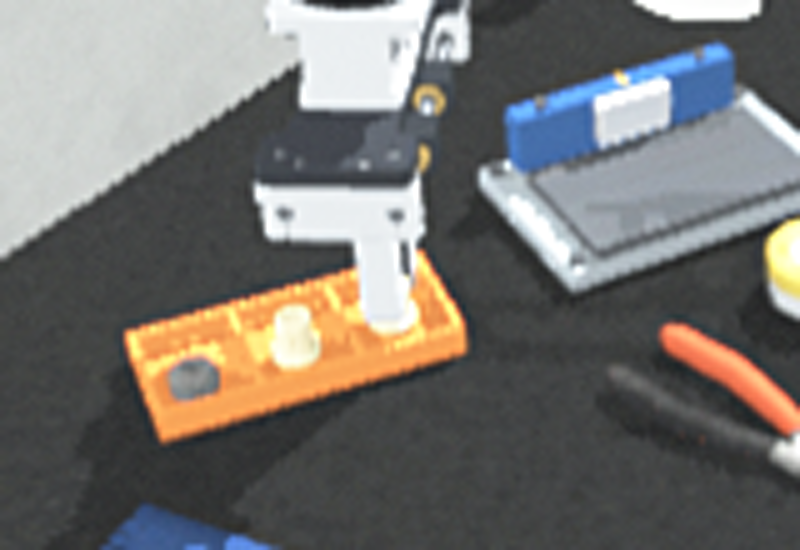

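Bush 1 stands in the middle cell at (295,340), and bush 2 is over the near cell at (390,310). I'll release it and check the gripper's clearance to the wall behind the block.

```bash
python3 -m pendant '[[[0,0,0],0],[[0,0,0],0],[[0,0,0],0],[[0,0,0],0]]' 0.35 20 && python3 -m pendant '[[[0,0,2],0],[[0,0,3],0],[[0,0,3],0],[[0,0,2],0],[[0,0,0],0]]' 0.75
python3 - <<'E'
from h import *
import pickle
c=pickle.load(open('top.pkl','rb'))
A,B=[onz(c,u*.64,v*.64,0)[:2] for u,v in((0,265),(640,97))]
d=(B-A)/np.linalg.norm(B-A); n=np.array([-d[1],d[0]]); n*=np.sign(n[0])
print(A,B,n)
a=np.radians(-45);y=np.array([np.cos(a),np.sin(a)]);x=np.array([-y[1],y[0]])
P=np.array([.628,.2555])
for s in(1,-1):
  for t in (1,-1): print(((A-(P+s*.0885*y+t*.0375*x))@n).round(3))
E
```

```text
time_s: 8.25
ee_pos: [0.4531, 0.3632, 0.0154]
eef_rot: [3.141, -0.001, 0.786]
force: [-0.8, -0.4, -0.5]
grip_width: 0.033
grip_force: 0.0
time_s: 8.67
ee_pos: [0.4545, 0.3642, 0.1198]
eef_rot: [3.14, -0.007, 0.786]
force: [0.4, 0.0, 0.9]
grip_width: 0.0626
grip_force: 0.0
[0.54179165 0.85632689] [ 0.82339118 -0.23712797] [0.96840199 0.24939442]
-0.011
0.054
0.079
0.144
```

The gripper's body would overlap the wall line by about 1 cm at the block's own angle. So I'll grasp it skewed by 0.3 rad, which fits, move it clear, and regrasp if needed.

```bash
python3 -m pendant '[[[2.5,-1.6,0],-0.05],[[2.8,-1.8,0],-0.05],[[2.8,-1.8,0],-0.05],[[2.8,-1.8,0],-0.05],[[2.8,-1.8,0],-0.05],[[2.5,-1.6,0],-0.05],[[0.9,-0.5,-1.5],0],[[0,0,-2],0],[[0,0,-2],0],[[0,0,0],0],[[0,0,0],0]]' 0.85
python3 - <<'E'
from h import *
c=cam('top'); cv2.imwrite('pics/t4.png',cv2.resize(c['color'][60:210,125:325,::-1],None,fx=4,fy=4,interpolation=cv2.INTER_CUBIC))
E
```

```text
time_s: 9.58
ee_pos: [0.6234, 0.2539, 0.059]
eef_rot: [-3.141, 0.002, 0.486]
force: [0.1, -0.1, 0.1]
grip_width: 0.08
grip_force: 0.0
```

View pics/t4.png

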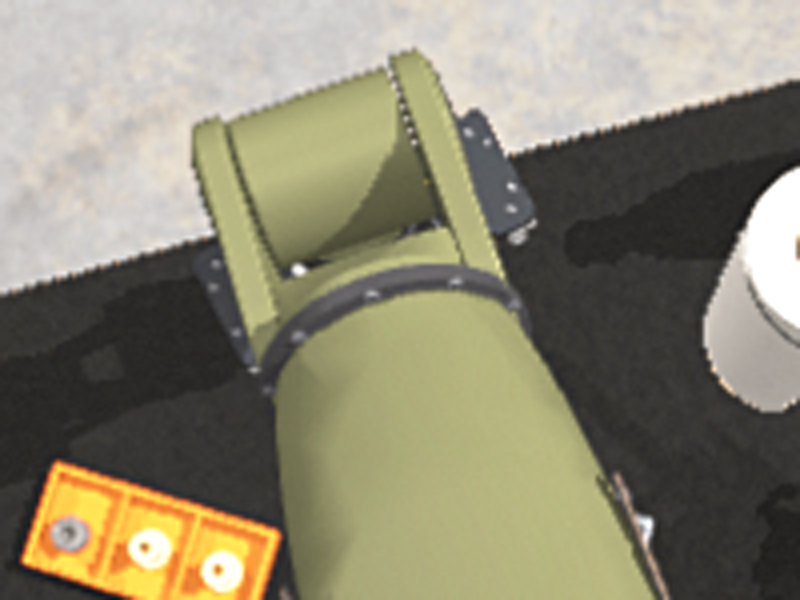

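Both bushes stand in their cells at (150,548) and (222,570). The gripper's plate runs (205,260)–(525,220) and nothing is touching. I'll go straight down and close.

```bash
python3 -m pendant '[[[0,0,-2],0],[[0,0,-2],0],[[0,0,-1.3],0],[[0,0,0],0],[[0,0,0],0]]' && python3 -m pendant '[[[0,0,0],0],[[0,0,0],0],[[0,0,0],0],[[0,0,0],0],[[0,0,0],0],[[0,0,0],0]]' 0 10
```

```text
time_s: 10.05
ee_pos: [0.6242, 0.2543, 0.0076]
eef_rot: [3.142, -0.0, 0.486]
force: [0.0, -0.8, 0.6]
grip_width: 0.0797
grip_force: 0.0
time_s: 10.55
ee_pos: [0.6243, 0.2541, 0.0076]
eef_rot: [3.141, -0.001, 0.486]
force: [-0.1, -0.5, 5.7]
grip_width: 0.0542
grip_force: 9.6
```

Width 54 mm means the block is held skewed by about 0.2 rad. I'll carry it 5 cm off the wall, set it down and measure it.

```bash
python3 -m pendant '[[[0,0,1],0],[[-1.5,0.5,0],0],[[-2,0.6,0],0],[[-1.5,0.5,0],0],[[0,0,0],0],[[0,0,-0.9],0],[[0,0,0],0],[[0,0,0],0]]' && python3 -m pendant '[[[0,0,0],0],[[0,0,0],0],[[0,0,0],0],[[0,0,0],0],[[0,0,0],0]]' 0.8 && python3 -m pendant '[[[0,0,3],0],[[0,0,4],0],[[0,0,4],0],[[-2.5,3,0],0],[[-2.5,3,0],0],[[-2.5,3,0],0],[[-2.5,3,0],0],[[-2.5,3,0],0],[[0,0,0],0]]'
python3 - <<'E'
from h import *
c=cam('top'); cv2.imwrite('pics/t5.png',cv2.resize(c['color'][90:240,125:325,::-1],None,fx=4,fy=4,interpolation=cv2.INTER_CUBIC))
im=c['color']; hsv=cv2.cvtColor(im,cv2.COLOR_RGB2HSV).astype(int)
u,v=pix(c,(.575,.27,.02)); m=np.zeros(im.shape[:2],np.uint8); v,u=int(v),int(u); print(u,v)
m[v-18:v+18,u-18:u+18]=((hsv[...,2]>120)&(hsv[...,1]<60))[v-18:v+18,u-18:u+18]
for q in cv2.findContours(m,0,1)[0]:
    if cv2.contourArea(q)<40: continue
    P=np.array([onz(c,*p,.02)[:2] for p in cv2.boxPoints(cv2.minAreaRect(q))]); e=P[1]-P[0],P[2]-P[1]
    print(P.mean(0).round(4),[(np.linalg.norm(k).round(4),np.degrees(np.arctan2(k[1],k[0])).round(1)) for k in e])
E
```

```text
time_s: 11.22
ee_pos: [0.5744, 0.2697, 0.0074]
eef_rot: [-3.142, 0.001, 0.485]
force: [0.6, 0.2, -0.2]
grip_width: 0.0538
grip_force: 9.6
time_s: 11.63
ee_pos: [0.5741, 0.27, 0.008]
eef_rot: [3.142, -0.0, 0.486]
force: [-0.4, -0.5, 0.5]
grip_width: 0.0753
grip_force: 0.0
time_s: 12.38
ee_pos: [0.4448, 0.4245, 0.1182]
eef_rot: [-3.141, -0.0, 0.491]
force: [-1.0, -0.4, 0.0]
grip_width: 0.0749
grip_force: 0.0
216 153
[0.577  0.2717] [(np.float64(0.0521), np.float64(-44.8)), (np.float64(0.0364), np.float64(-135.3))]
```

View pics/t5.png

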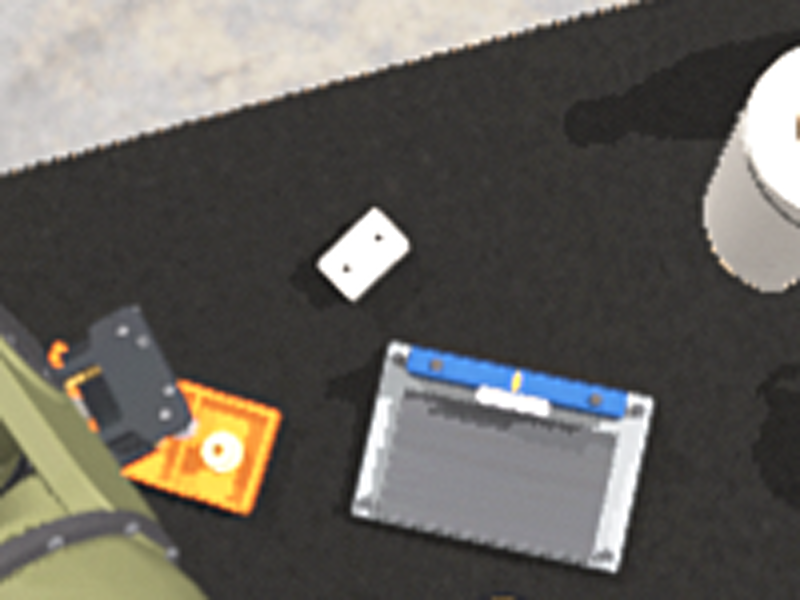

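The block now lies at crop (363,254), clear of the wall, at about -45°, with the jig bed empty. I'll regrasp it square.

```bash
python3 -m pendant '[[[2.58,-2.95,0],0.057],[[2.58,-2.95,0],0.057],[[2.58,-2.95,0],0.057],[[2.58,-2.95,0],0.057],[[2.58,-2.95,0],0.057],[[0,0,-3],0],[[0,0,-3.5],0],[[0,0,-3],0],[[0,0,-1.6],0],[[0,0,0],0],[[0,0,0],0]]' && python3 -m pendant '[[[0,0,0],0],[[0,0,0],0],[[0,0,0],0],[[0,0,0],0],[[0,0,0],0],[[0,0,0],0]]' 0 40
```

```text
time_s: 13.35
ee_pos: [0.5783, 0.2717, 0.0069]
eef_rot: [-3.141, 0.001, 0.77]
force: [-1.0, -0.7, 0.3]
grip_width: 0.0754
grip_force: 0.0
time_s: 13.85
ee_pos: [0.5784, 0.2727, 0.0079]
eef_rot: [3.141, -0.001, 0.771]
force: [-0.8, -0.8, 7.3]
grip_width: 0.0495
grip_force: 40.0
```

Square grip at 49.5 mm. I'll carry it over the fence, turning to the fence's direction, and hold it in front of the pad.

```bash
python3 -m pendant '[[[0,0,2],0],[[0,0,3.6],0],[[0,0,3.6],0],[[-1.27,-0.9,0],-0.0986],[[-1.27,-0.9,0],-0.0986],[[-1.27,-0.9,0],-0.0986],[[-1.27,-0.9,0],-0.0986],[[-1.27,-0.9,0],-0.0986],[[-1.27,-0.9,0],-0.0986],[[-1.27,-0.9,0],-0.0986],[[-1.27,-0.9,0],-0.0986],[[-1.27,-0.9,0],-0.0986],[[-1.27,-0.9,0],-0.0986],[[0,0,0],0],[[0,0,-3],0],[[0,0,-3],0],[[0,0,0],0],[[0,0,0],0]]' - 50
python3 - <<'E'
from h import *
c=cam('scene'); cv2.imwrite('pics/s6.png',cv2.resize(c['color'][150:260,170:330,::-1],None,fx=5,fy=5,interpolation=cv2.INTER_CUBIC))
E
```

```text
time_s: 15.35
ee_pos: [0.4507, 0.1826, 0.0386]
eef_rot: [3.14, 0.002, -0.213]
force: [1.0, 0.2, -0.8]
grip_width: 0.0493
grip_force: 50.0
```

View pics/s6.png

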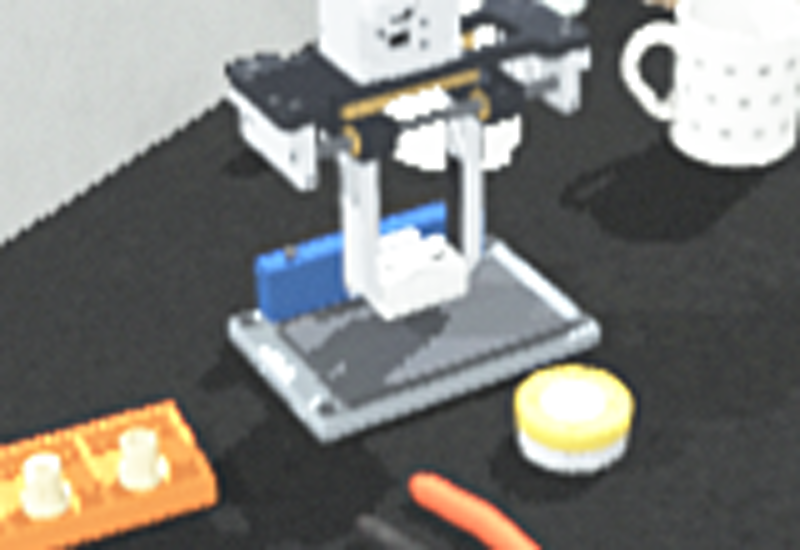

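The block is level above the bed in front of the pad, crop (415,280), square to it, and both bushes stand in the tray. I'll lower it to just above the bed, then approach the pad in small steps.

```bash
python3 -m pendant '[[[0,0,-0.6],0],[[0,0,-0.3],0],[[0,0,0],0],[[0,0,0],0],[[0,0,0],0]]'; python3 -m pendant '[[[0.39,-0.08,0],0],[[0.29,-0.06,0],0],[[0.2,-0.04,0],0],[[0,0,0],0],[[0,0,0],0],[[0,0,0],0]]'
```

```text
time_s: 15.82
ee_pos: [0.4512, 0.1827, 0.0304]
eef_rot: [-3.141, -0.001, -0.215]
force: [0.1, 0.9, 0.2]
grip_width: 0.0494
grip_force: 50.0
time_s: 16.32
ee_pos: [0.4597, 0.1807, 0.0299]
eef_rot: [3.141, 0.0, -0.215]
force: [-0.6, 0.7, -0.6]
grip_width: 0.0492
grip_force: 50.0
```

```bash
python3 -m pendant '[[[0.1,-0.02,0],0],[[0,0,0],0],[[0.1,-0.02,0],0],[[0,0,0],0],[[0,0,0],0]]'; python3 -m pendant '[[[0.1,-0.02,0],0],[[0,0,0],0],[[0,0,0],0],[[0,0,0],0]]';python3 -m pendant '[[[0.1,-0.02,0],0],[[0,0,0],0],[[0,0,0],0],[[0,0,0],0]]'
```

```text
time_s: 16.73
ee_pos: [0.4618, 0.1804, 0.03]
eef_rot: [3.142, -0.0, -0.215]
force: [-0.3, -1.0, 0.3]
grip_width: 0.0493
grip_force: 50.0
time_s: 17.07
ee_pos: [0.4628, 0.1802, 0.0299]
eef_rot: [3.142, 0.0, -0.215]
force: [0.5, -0.7, -0.9]
grip_width: 0.0496
grip_force: 50.0
time_s: 17.4
ee_pos: [0.4632, 0.18, 0.0298]
eef_rot: [3.141, 0.001, -0.215]
force: [-5.0, 1.5, 1.5]
grip_width: 0.0494
grip_force: 50.0
```

Pad contact is where predicted. Now down.

```bash
python3 -m pendant '[[[0,0,-0.1],0],[[0,0,-0.05],0],[[0,0,0],0],[[0,0,0],0]]'; python3 -m pendant '[[[0,0,-0.05],0],[[0,0,0],0],[[0,0,0],0]]';python3 -m pendant '[[[0,0,-0.05],0],[[0,0,0],0],[[0,0,0],0]]'
```

```text
time_s: 17.73
ee_pos: [0.4632, 0.18, 0.0282]
eef_rot: [3.141, 0.001, -0.215]
force: [-5.1, 0.9, 1.2]
grip_width: 0.0492
grip_force: 50.0
time_s: 17.98
ee_pos: [0.4632, 0.18, 0.0278]
eef_rot: [3.141, 0.001, -0.215]
force: [-6.2, 2.1, 2.9]
grip_width: 0.0495
grip_force: 50.0
time_s: 18.23
ee_pos: [0.4632, 0.18, 0.0278]
eef_rot: [3.141, 0.001, -0.215]
force: [-8.8, -0.2, 9.7]
grip_width: 0.0498
grip_force: 50.0
```

```bash
python3 -m pendant '[[[0.03,-0.01,-0.02],0],[[0,0,0],0],[[0,0,0],0],[[0,0,0],0],[[0,0,0],0],[[0,0,0],0]]'
python3 - <<'E'
from h import *
c=cam('scene'); cv2.imwrite('pics/s7.png',cv2.resize(c['color'][150:270,140:300,::-1],None,fx=5,fy=5,interpolation=cv2.INTER_CUBIC))
print(ctrl.get_obs()['force'],ctrl.get_obs()['moment'])
E
```

```text
time_s: 18.73
ee_pos: [0.4633, 0.18, 0.0278]
eef_rot: [3.141, 0.002, -0.215]
force: [-13.3, 1.6, 14.2]
grip_width: 0.0492
grip_force: 50.0
[-12.31381753   0.37953404  14.43683242] [0.17068253 2.37588255 0.13214606]
```

View pics/s7.png

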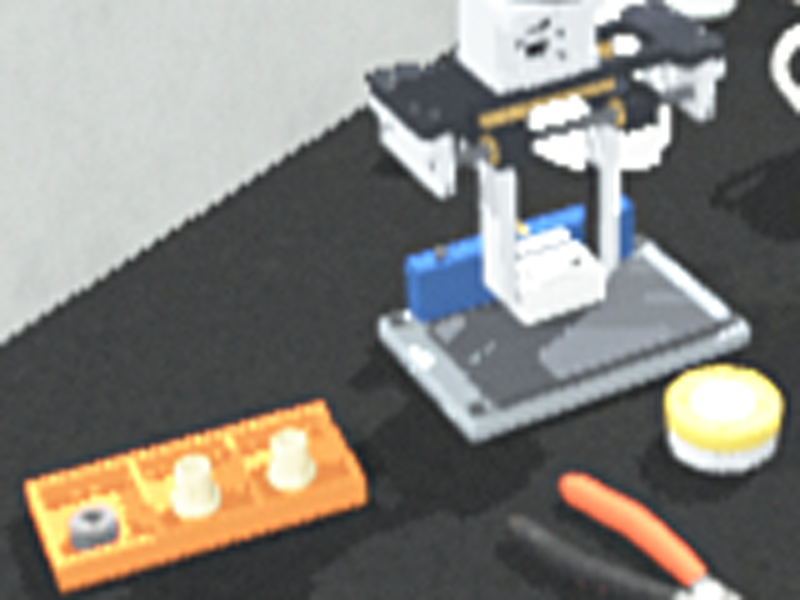

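The block is seated at the pad, crop (550,270), pressed with about 12 N on the pad and 14 N on the bed. Both bushes are upright in their cells at (195,487) and (292,460), and the nut and tin haven't moved.

```bash
python3 -c "
from station import ctrl
print(ctrl.hand_in())"
```

```text
the job is handed in; nothing more can be done
None
```

I handed the job in at about 19 s: both bushes stand released in the two empty tray cells, and the block is held against the middle of the pad at about 12 N and down on the bed at about 14 N; the nut and tin show no movement and nothing came near the mug, but no verdict came back.

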